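# Set the coil-stop clearance on a flipper coil

## Robot

A 6-joint arm with a two-finger parallel gripper is mounted at the origin on the work surface. World frame = base frame: x ahead of the robot, y to its left, z up, the work surface at z = 0. Lengths are in m, angles in degrees, forces in N, time in s.
With the tool pointing down it reaches from about 0.35 to 0.975 m from the base axis. Payload 17.4 kg.
Tool frame: the origin (TCP) lies on the centre line of the jaws, within the pads' length; the fingertips stand 19 mm ahead of it and the grasp point (between the pads) is the TCP; z points along the fingers, y is the line along which they close (so a half turn about z gives the same grasp; the last joint's range is limited). The gripper opens to 85 mm and grips with 20 to 120 N. Pads are 22 mm wide; open, the fingers measure 114 mm over their backs; the gripper's body (76 mm by 85 mm) begins 54 mm behind the grasp point. The pads swing forward as they close: fully open they stand 13 mm farther back than shut.
Start: joints at [69.855, 6.646, 82.598, -0, 90.757, -2.166], TCP at [0.208, 0.642, 0.25] pointing down, gripper open.
Joint ranges: [-162.19, 162.19], [-47.58, 125.68], [4.15, 143.07], [-65.23, 245.23], [0.69, 171.88], [-170.13, 170.13]. Speed limits (degrees/s): [108.29, 108.29, 127.2, 180, 180, 180].

## Interface

Orientations are given as [roll, pitch, yaw] about the fixed x, y, z axes, in that order (R = Rz(yaw) Ry(pitch) Rx(roll)).
In Python, from bench import * gives the robot as it stands.
- The arm moves only by the tool jog_arm, never from a script. Its argument "increments" is a list of rows, each an object with "xyz": the shift along the world's x, y, z each as a share of 0.02 m, from -1 to 1, a list of three; "rotation": the turn, a rotation vector about the world's x, y, z each as a share of 0.1 rad, from -1 to 1, a list of three; "jaw": the closure, from -1 (fully open) to 1 (shut). In form: [{"xyz": [dx, dy, dz], "rotation": [rx, ry, rz], "jaw": jaw}, ...]. A call has exactly 5 rows; each row shifts and turns the commanded pose from where the row before left it; what a row does not reach is not made up. A row lasts 1/10 s, in which the tool goes at most 50 mm and 8.59 degrees, less where a joint would pass 70% of its speed; a pose out of reach is approached as far as the arm can. A call with a number of a shift or a turn outside -1 to 1 is refused whole. A call with a gripper value outside its range is refused whole. The fingers move at their own pace and stop on an object; "force" is the grip in N (left out, the last holds). Time passes only in rows, so rows that do not move let the fingers close, or fill a call up. It gives the time, the measured TCP pose, the force, the opening and the grip force at its end, in the units of the state.
- get_state(): the state, without advancing time (a new reading comes with each control period).
- capture(name): name is "side" or "top"; returns a dict with "img" (384x512x3 uint8, blue, green, red), "vfov" (degrees; the focal length in pixels is half the picture's height over the tangent of half this angle, whatever the lens; pixels are square), "cx", "cy" (the principal point, pixels), "eye" and "attitude" of the camera in the world. Camera axes: x right, y down, z forward; pixel columns grow to the right and rows downward; lengths in m; the calibration is good to about 2 mm. A picture is of the moment at which its call begins. There is no depth.
- sign_off(): hands the job in; it is judged then, once.
The state is a dict: "time": time; "joints": joint angles; "joint_velocities": joint speeds; "tau": joint torques, N m; "tool_pos": TCP position; "orientation": TCP orientation; "force": force on the tool from outside, world axes, zero at the start; "torque": the same for the moment, N m; "opening": finger opening in m; "grip_force": force on a finger pad.
Only numpy, scipy, OpenCV 4.12 (cv2) and the standard library are available. Lean on these libraries where they do the work, as an engineer would, in place of code of your own. Each camera call takes 0.05 s, during which the arm holds its last target. There are 200 camera calls.

## Task

On the coil jig, turn the brass adjuster clockwise by its black grip bar until the white nylon coil stop that it pushes along comes up firmly against the hidden plunger, without forcing it; then back the adjuster off three clicks and let go. Move the nylon stop only with the adjuster, and leave the drop targets and the leg leveller where they lie.

Things in the scene. Friction and masses are not known exactly. Their poses are not given: they have to be found in the camera images.
- jig: Fixed jig: green steel housing 104 x 104 x 47 mm high on a dark steel foot plate 150 x 130 x 6 mm. Origin on the bench, on the vertical turning axis of the dial; z up. Position and yaw vary.
- dial_grip (a point): Point on the dial's axis, 88 mm above the bench, turning with the dial: middle of the black grip bar, 52 mm long (this point's x), 14 mm thick (y), from 66 to 100 mm above the bench, clear on both sides. It stands on a brass disc 84 mm across, top 66 mm up: keep fingertips above 68 mm. Clockwise from above (tightening) lowers the yaw. Clicks are 15 degrees apart; each is felt as about 0.08 Nm.
- dial_mark (a point): Outer end of the dial's red index mark: 40 mm from the axis along the bar's x direction, 66 mm up. White ticks round the dial are one click (15 degrees) apart. The red mark stands over the white nylon pointer when the dial has just met the nylon stop; at the start it is about 1 to 30 degrees counterclockwise of it. Let go, the dial settles into the nearest click and stays.
- nylon_stop: White nylon coil stop: a pointer 9 mm wide, 5 mm thick, 50 to 55 mm above the bench, from under the dial out to 62 mm from the axis. Origin on the axis at the bench, x along the pointer. The dial pushes it clockwise against a light drag (0.03 Nm) and does not pull it back. After 3 to 72 degrees of pushing it meets the hidden plunger; where varies and cannot be seen.
- nylon_tip (a point): Tip of the white nylon pointer, 60 mm from the axis, 52 mm above the bench. At first touch with the plunger the dial stands in a click, so three clicks back is the red mark 45 degrees counterclockwise of this pointer.
- coil: Copper coil, 44 mm across, fixed on the jig's +x side; it carries the hidden plunger. Origin as the jig's. The plunger is backed by rubber: past first touch the twist rises 2.5 Nm per rad. The stop meets it 32 mm from the axis: 3 N (0.1 Nm, 3 degrees past touch) is firm, over 15 N (0.48 Nm, 11 degrees) is forcing. On backing off, the rubber returns the nylon stop to first touch and it stays there.
- target_a: Red plastic drop target lying flat, 66 x 34 x 14 mm, loose, origin under its middle; a bystander.
- target_b: Another red plastic drop target like the first; a bystander.
- leveller: Cast iron leg leveller standing on its 48 mm round foot, stud up, 60 mm tall, loose, origin under its middle; a bystander.
Not all that is in view belongs to the job. Leave any orange or pink look-alike of the jig alone.

How it is judged (in metres and radians):
On the way:
1. the nylon stop, driven by the adjuster, is held against the hidden plunger with at least 3 N for 0.15 s (contact force between nylon_stop and coil above 3 N), for 0.15 s.
At the end, for the whole second after the job is handed in: The red mark stands three clicks (45 degrees, within about 6) counterclockwise of the nylon pointer, which was left at the plunger; the dial is let go, and targets and leveller are within 20 mm of where they lay (x of dial_mark in the frame of nylon_stop between 0.0252 and 0.0311 m and y of dial_mark in the frame of nylon_stop above 0.024 m and contact force between the fingers and jig below 0.3 N and distance of each of target_a, target_b, leveller from where it was at the start of the episode below 0.02 m); the robot touches nothing.
It fails at once if the nylon stop is forced against the plunger with more than 15 N (contact force between nylon_stop and coil above 15 N).
It fails at once if the fingers or the arm push the nylon stop themselves (contact force between any of the fingers, the arm and nylon_stop above 0.5 N).
It fails at once if a drop target or the leg leveller is moved by more than 20 mm (distance of any of target_a, target_b, leveller from where it was at the start of the episode above 0.02 m).
It also fails if it takes over 64 s, if anything falls off the work surface, if the arm or the gripper's body presses on something with over 40 N, if the wrist force passes 120 N, or if a joint passes its speed limit or range.

## Working session

There is one attempt and no reset: what is moved stays moved. The work goes in short steps, Python scripts to look and compute and a tool call to move; the robot and the scene stay as the last step left them, time stands still between calls to the robot, and variables do not carry over. Pictures are saved under pics/ and viewed, at most 10 in all, crops included, and the job is handed in when it is done.

Besides the shell and the picture viewer there is one more tool, called after "Request:" in YAML: its name, and indented under it one key for each argument. jog_arm: Moves the arm, as the interface text tells. Shift numbers are shares of 0.02 m and turn numbers shares of 0.1 rad, none past 1 either way. Its arguments: {"type":"object","properties":{"increments":{"type":"array","items":{"type":"object","properties":{"xyz":{"type":"array","items":{"type":"number","minimum":-1,"maximum":1}},"rotation":{"type":"array","items":{"type":"number","minimum":-1,"maximum":1}},"jaw":{"type":"number"}}}},"force":{"type":"number"}},"required":["increments"]}

```bash
mkdir -p pics; cat > h.py <<'E'
from bench import *
import numpy as np, cv2
def cap(n,f=None):
    c=capture(n)
    if f: cv2.imwrite('pics/'+f,c['img'])
    return c
E
python3 - <<'E'
from h import *
for n in('top','side'):
    c=cap(n,n+'0.png'); print({k:v for k,v in c.items() if k!='img'})
print(get_state())
E
```

```text
{'vfov': 50.64867408264859, 'cx': 259.37684441753254, 'cy': 193.25186065396008, 'eye': array([0.40640997, 0.05335373, 0.98290285]), 'attitude': array([-172.83708242,   -1.75905087,  -89.97124474])}
{'vfov': 56.31501064307954, 'cx': 258.1087952013236, 'cy': 191.03228704895162, 'eye': array([ 0.1780267 , -0.42741852,  0.42997787]), 'attitude': array([-119.02344886,    1.28089912,  -36.12225736])}
{'time': 0.1, 'joints': array([ 6.98534573e+01,  6.67189492e+00,  8.26347122e+01,  1.52407182e-03,
        9.07577187e+01, -2.16721578e+00]), 'joint_velocities': array([ 0.08276488, -0.06017271, -0.09753219, -0.02499471,  0.10693897,
       -0.05838943]), 'tau': array([ 2.28871271e-03, -7.33667850e+01, -6.33793902e+01, -4.85500902e-05,
        5.26944539e-03,  3.79442884e-05]), 'tool_pos': array([0.20831312, 0.6418706 , 0.24959961]), 'orientation': array([-1.79935778e+02, -3.95541687e-03,  1.62020690e+02]), 'force': array([-0.12720594,  0.08594649,  0.5328553 ]), 'torque': array([0.03149707, 0.02949881, 0.00992429]), 'grip_force': 0.0, 'opening': 0.08521278100883499}
```

View pics/top0.png

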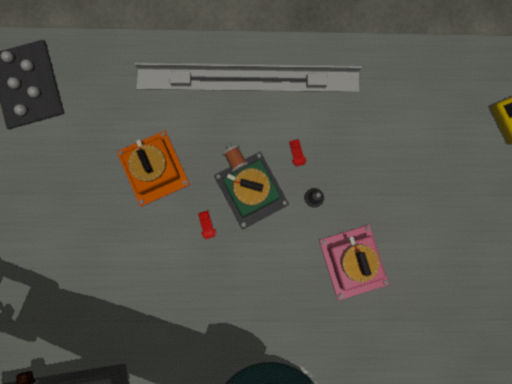

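View pics/side0.png

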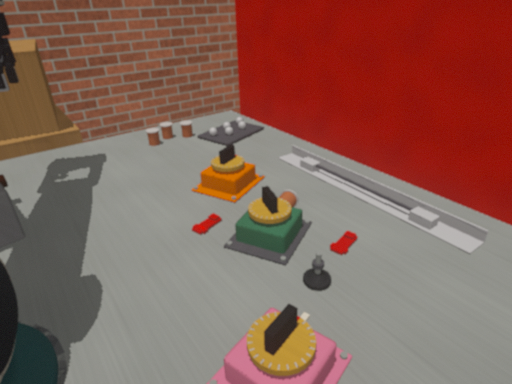

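The top view shows the green jig with its dial at about (251,186), coil at (234,156) and nylon pointer at about (232,178). The red targets are at (298,152) and (207,224), and the leveller at (314,197). The side view shows the same jig at (270,225).

```bash
cat >> h.py <<'E'
from scipy.spatial.transform import Rotation as Ro
def ray(c,uv,z):
    f=c['img'].shape[0]/2/np.tan(np.radians(c['vfov']/2))
    uv=np.atleast_2d(uv).astype(float)
    d=np.c_[(uv[:,0]-c['cx'])/f,(uv[:,1]-c['cy'])/f,np.ones(len(uv))]
    d=d@Ro.from_euler('xyz',c['attitude'],degrees=True).as_matrix().T
    return c['eye']+d*((z-c['eye'][2])/d[:,2])[:,None]
def px(c,p):
    f=c['img'].shape[0]/2/np.tan(np.radians(c['vfov']/2))
    q=(np.atleast_2d(p)-c['eye'])@Ro.from_euler('xyz',c['attitude'],degrees=True).as_matrix()
    return np.c_[c['cx']+f*q[:,0]/q[:,2],c['cy']+f*q[:,1]/q[:,2]]
def mask(c,lo,hi,box):
    m=cv2.inRange(cv2.cvtColor(c['img'],cv2.COLOR_BGR2HSV),lo,hi); k=np.zeros_like(m)
    x0,y0,x1,y1=box; k[y0:y1,x0:x1]=m[y0:y1,x0:x1]; return k
def pts(m): return np.argwhere(m>0)[:,::-1]
E
python3 - <<'E'
from h import *
c=cap('top'); s=cap('side')
for cc,box,n in((c,(215,135,295,230),'t'),(s,(225,175,315,260),'s')):
    x0,y0,x1,y1=box
    cv2.imwrite(f'pics/crop{n}.png',cv2.resize(cc['img'][y0:y1,x0:x1],None,fx=6,fy=6,interpolation=cv2.INTER_NEAREST))
box=(225,160,280,215)
br=mask(c,(12,100,90),(30,255,255),box)
h=cv2.convexHull(pts(br).astype(np.int32)); e=cv2.fitEllipse(h); print('brass',e,ray(c,e[0],.066))
# 2nd view
br2=mask(s,(12,100,90),(30,255,255),(240,190,300,230)); e2=cv2.fitEllipse(cv2.convexHull(pts(br2).astype(np.int32))); print(e2,ray(s,e2[0],.066))
def line(P):
    m=P.mean(0); w,v=np.linalg.eigh(np.cov((P-m)[:,:2].T)); return m,np.degrees(np.arctan2(v[1,1],v[0,1])),np.sqrt(w*12)
C=ray(c,e[0],.066)[0]
bk=mask(c,(0,0,0),(180,255,45),(235,172,270,200)); P=pts(bk); print('bar',len(P),line(ray(c,P,.1)))
wh=mask(c,(0,0,150),(180,70,255),(222,165,245,190)); P=pts(wh); W=ray(c,P,.055)-C; print('white',len(P),W.mean(0),np.degrees(np.arctan2(W.mean(0)[1],W.mean(0)[0])),np.linalg.norm(W[:,:2],axis=1).max())
hs=cv2.cvtColor(c['img'],cv2.COLOR_BGR2HSV)
rd=mask(c,(0,150,60),(8,255,255),(228,165,278,210)); P=pts(rd); print('red',len(P),P.tolist()[:20])
if len(P): W=ray(c,P,.066)-C; print(W.mean(0),np.degrees(np.arctan2(W.mean(0)[1],W.mean(0)[0])))
print(px(c,[[0,0,0]]))
E
```

```text
brass ((251.17578125, 186.1544189453125), (36.43669891357422, 36.466068267822266), 26.79049301147461) [[0.53795164 0.04398701 0.066     ]]
((264.1061706542969, 205.59532165527344), (33.07977294921875, 55.89765167236328), 105.9057388305664) [[0.53296181 0.05290583 0.066     ]]
bar 133 (array([0.53624144, 0.04428434, 0.1       ]), np.float64(74.36275256199424), array([0.01368077, 0.04762786]))
white 14 [ 0.02306703  0.04693841 -0.011     ] 63.82903118639018 0.059117447538476815
red 5 [[235, 181], [237, 182], [238, 182], [239, 182], [240, 182]]
[0.00989175 0.03056308 0.        ] 72.06581064530322
[[269.43703338 423.78059864]]
```

View pics/cropt.png

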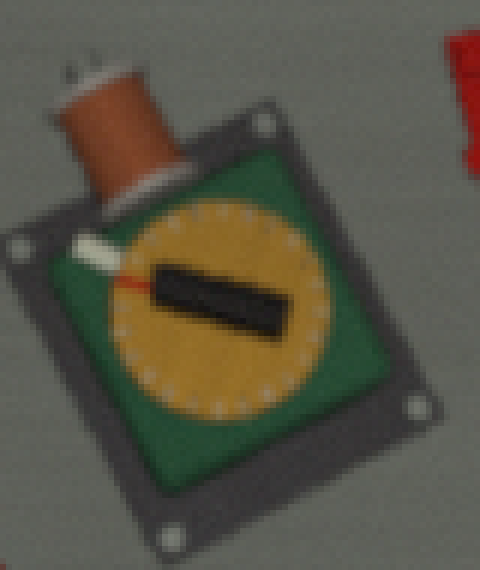

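View pics/crops.png

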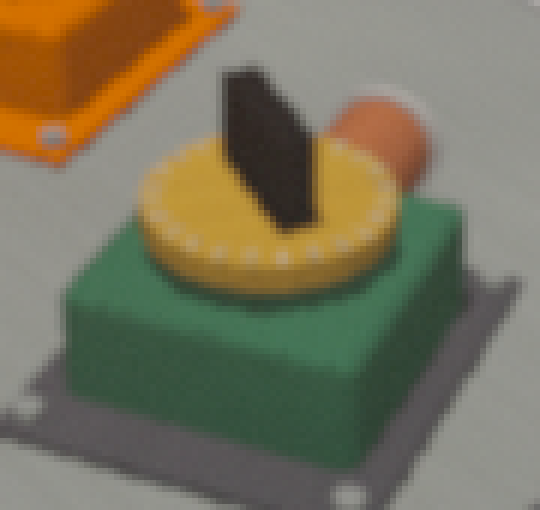

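The close-ups show the red mark about 9° counterclockwise of the white pointer. The axis is at about (0.537, 0.044), the bar at 74° and the pointer at about 64°. I'll move over it with the jaws half open.

Request:
jog_arm:
  increments:
    - {"xyz":[0.55,-1,0],"rotation":[0,0,-0.51],"jaw":0}
    - {"xyz":[0.55,-1,0],"rotation":[0,0,-0.51],"jaw":0}
    - {"xyz":[0.55,-1,0],"rotation":[0,0,-0.51],"jaw":0}
    - {"xyz":[0.55,-1,0],"rotation":[0,0,-0.51],"jaw":0}
    - {"xyz":[0.55,-1,0],"rotation":[0,0,-0.51],"jaw":0}
  force: 30

```text
time: 0.7
tool_pos: [0.2637, 0.5412, 0.2501]
orientation: [-180.0, 0.0, 147.3]
force: [0.9, -0.2, -0.4]
opening: 0.0427
grip_force: 0.0
```

Request:
jog_arm:
  increments:
    - {"xyz":[0.55,-1,0],"rotation":[0,0,-0.51],"jaw":0}
    - {"xyz":[0.55,-1,0],"rotation":[0,0,-0.51],"jaw":0}
    - {"xyz":[0.55,-1,0],"rotation":[0,0,-0.51],"jaw":0}
    - {"xyz":[0.55,-1,0],"rotation":[0,0,-0.51],"jaw":0}
    - {"xyz":[0.55,-1,0],"rotation":[0,0,-0.51],"jaw":0}

```text
time: 1.2
tool_pos: [0.3187, 0.4411, 0.2502]
orientation: [-180.0, 0.0, 132.7]
force: [0.6, 0.3, -0.4]
opening: 0.0429
grip_force: 0.0
```

Request:
jog_arm:
  increments:
    - {"xyz":[0.55,-1,0],"rotation":[0,0,-0.51],"jaw":0}
    - {"xyz":[0.55,-1,0],"rotation":[0,0,-0.51],"jaw":0}
    - {"xyz":[0.55,-1,0],"rotation":[0,0,-0.51],"jaw":0}
    - {"xyz":[0.55,-1,0],"rotation":[0,0,-0.51],"jaw":0}
    - {"xyz":[0.55,-1,0],"rotation":[0,0,-0.51],"jaw":0}

```text
time: 1.7
tool_pos: [0.3736, 0.3412, 0.2503]
orientation: [-180.0, 0.0, 118.1]
force: [0.0, -0.2, 0.2]
opening: 0.0425
grip_force: 0.0
```

Request:
jog_arm:
  increments:
    - {"xyz":[0.55,-1,0],"rotation":[0,0,-0.51],"jaw":0}
    - {"xyz":[0.55,-1,0],"rotation":[0,0,-0.51],"jaw":0}
    - {"xyz":[0.55,-1,0],"rotation":[0,0,-0.51],"jaw":0}
    - {"xyz":[0.55,-1,0],"rotation":[0,0,-0.51],"jaw":0}
    - {"xyz":[0.55,-1,0],"rotation":[0,0,-0.51],"jaw":0}

```text
time: 2.2
tool_pos: [0.4287, 0.2411, 0.2503]
orientation: [-180.0, 0.0, 103.5]
force: [-0.4, 0.3, -0.8]
opening: 0.0427
grip_force: 0.0
```

Request:
jog_arm:
  increments:
    - {"xyz":[0.55,-1,0],"rotation":[0,0,-0.51],"jaw":0}
    - {"xyz":[0.55,-1,0],"rotation":[0,0,-0.51],"jaw":0}
    - {"xyz":[0.55,-1,0],"rotation":[0,0,-0.51],"jaw":0}
    - {"xyz":[0.55,-1,0],"rotation":[0,0,-0.51],"jaw":0}
    - {"xyz":[0.55,-1,0],"rotation":[0,0,-0.51],"jaw":0}

```text
time: 2.7
tool_pos: [0.4837, 0.1411, 0.2503]
orientation: [180.0, -0.0, 88.8]
force: [-0.1, 0.7, 0.3]
opening: 0.0426
grip_force: 0.0
```

Request:
jog_arm:
  increments:
    - {"xyz":[0.55,-1,0],"rotation":[0,0,-0.51],"jaw":0}
    - {"xyz":[0.55,-1,0],"rotation":[0,0,-0.51],"jaw":0}
    - {"xyz":[0.55,-1,0],"rotation":[0,0,-0.51],"jaw":0}
    - {"xyz":[0.55,-1,0],"rotation":[0,0,-0.51],"jaw":0}
    - {"xyz":[0.55,-0.9,0],"rotation":[0,0,-0.51],"jaw":0}

```text
time: 3.2
tool_pos: [0.5387, 0.043, 0.2502]
orientation: [-180.0, 0.0, 74.2]
force: [0.5, 0.6, 0.1]
opening: 0.0427
grip_force: 0.0
```

Request:
jog_arm:
  increments:
    - {"xyz":[-0.08,0.05,-1],"rotation":[0,0,0],"jaw":0}
    - {"xyz":[0,0,-1],"rotation":[0,0,0],"jaw":0}
    - {"xyz":[0,0,-1],"rotation":[0,0,0],"jaw":0}
    - {"xyz":[0,0,-1],"rotation":[0,0,0],"jaw":0}
    - {"xyz":[0,0,-1],"rotation":[0,0,0],"jaw":0}

```text
time: 3.7
tool_pos: [0.5366, 0.045, 0.1494]
orientation: [-180.0, 0.0, 74.4]
force: [0.2, 0.5, -0.6]
opening: 0.0426
grip_force: 0.0
```

Request:
jog_arm:
  increments:
    - {"xyz":[0,0,-1],"rotation":[0,0,0],"jaw":0}
    - {"xyz":[0,0,-0.8],"rotation":[0,0,0],"jaw":0}
    - {"xyz":[0,0,-0.6],"rotation":[0,0,0],"jaw":0}
    - {"xyz":[0,0,-0.5],"rotation":[0,0,0],"jaw":0}
    - {"xyz":[0,0,0],"rotation":[0,0,0],"jaw":0}

```text
time: 4.2
tool_pos: [0.5363, 0.045, 0.0911]
orientation: [-179.9, 0.0, 74.4]
force: [0.1, 0.3, -0.1]
opening: 0.0427
grip_force: 0.0
```

```bash
python3 - <<'E'
from h import *
s=cap('side'); t=cap('top'); st=get_state(); print(st['tool_pos'],st['torque'],st['force'])
a=cv2.resize(s['img'][140:260,200:330],None,fx=3,fy=3); b=cv2.resize(t['img'][125:245,190:320],None,fx=3,fy=3)
cv2.imwrite('pics/pre.png',np.hstack([a,b]))
E
```

```text
[0.53701054 0.04507226 0.0927725 ] [0.00291349 0.04837323 0.03806699] [ 0.21091874 -0.19992035  1.04375273]
```

View pics/pre.png

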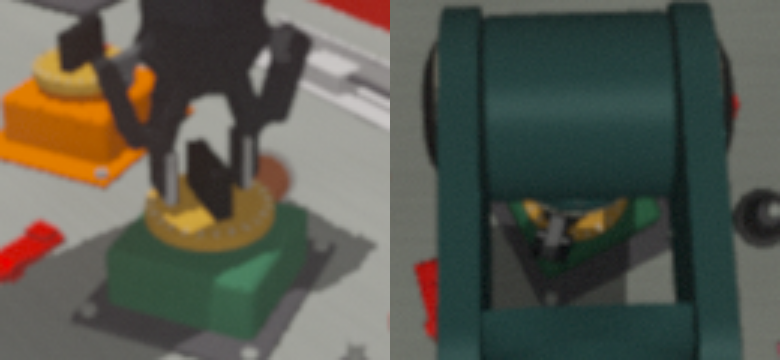

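The fingers straddle the bar, centred and clear of the disc. Closing now.

Request:
jog_arm:
  increments:
    - {"xyz":[0,0,0],"rotation":[0,0,0],"jaw":1}
    - {"xyz":[0,0,0],"rotation":[0,0,0],"jaw":1}
    - {"xyz":[0,0,0],"rotation":[0,0,0],"jaw":1}
    - {"xyz":[0,0,0],"rotation":[0,0,0],"jaw":1}
    - {"xyz":[0,0,0],"rotation":[0,0,0],"jaw":1}
  force: 40

```text
time: 4.8
tool_pos: [0.5386, 0.0447, 0.0935]
orientation: [179.7, -0.0, 74.3]
force: [17.8, -3.2, -3.7]
opening: 0.0133
grip_force: 46.7
```

```bash
cat >> h.py <<'E'
def tq(n=6):
    r=[]
    for _ in range(n): capture('side'); s=get_state(); r.append(np.r_[s['torque'],s['force'],s['orientation'][2]])
    r=np.array(r); print('tz',r[:,2].round(3),'mean',r.mean(0).round(3),'grip',s['grip_force'],s['opening'],s['tool_pos'].round(4),s['time'],'j6',s['joints'][5],s['tau'][5])
E
python3 -c "
from h import *
tq(8)"
```

```text
tz [-0.007  0.046  0.009  0.022  0.017  0.017 -0.013  0.003] mean [-4.2100e-01 -2.2190e+00  1.2000e-02  1.7328e+01 -3.6660e+00 -4.5090e+00
  7.4345e+01] grip 46.71956419944763 0.013364137914272198 [0.5386 0.0447 0.0935] 5.2 j6 17.7241835628857 0.0070077014970593154
```

Request:
jog_arm:
  increments:
    - {"xyz":[0.09,-0.02,0],"rotation":[0,0,0],"jaw":1}
    - {"xyz":[0,0,0],"rotation":[0,0,0],"jaw":1}
    - {"xyz":[0,0,0],"rotation":[0,0,-0.3],"jaw":1}
    - {"xyz":[0,0,0],"rotation":[0,0,-0.3],"jaw":1}
    - {"xyz":[0,0,0],"rotation":[0,0,-0.27],"jaw":1}

```text
time: 5.7
tool_pos: [0.5391, 0.0446, 0.0934]
orientation: [179.9, -0.0, 69.3]
force: [1.5, -1.0, 5.9]
opening: 0.0134
grip_force: 48.2
```

```bash
python3 -c "
from h import *
tq(8)"
```

```text
tz [ 0.106 -0.023 -0.017  0.029 -0.009  0.03  -0.014 -0.025] mean [ 1.8000e-02  3.1100e-01  1.0000e-02  5.9100e-01 -1.0920e+00  5.7410e+00
  6.9341e+01] grip 48.18045616149902 0.013149508638473906 [0.5391 0.0446 0.0934] 6.1 j6 22.659620812017288 0.023209580685943365
```

Request:
jog_arm:
  increments:
    - {"xyz":[0,0,0],"rotation":[0,0,-0.65],"jaw":1}
    - {"xyz":[0,0,0],"rotation":[0,0,-0.65],"jaw":1}
    - {"xyz":[0,0,0],"rotation":[0,0,-0.66],"jaw":1}
    - {"xyz":[0,0,0],"rotation":[0,0,-0.66],"jaw":1}
    - {"xyz":[0,0,0],"rotation":[0,0,0],"jaw":1}

```text
time: 6.6
tool_pos: [0.5393, 0.0445, 0.0934]
orientation: [179.9, -0.1, 54.3]
force: [4.4, -2.4, 5.5]
opening: 0.0132
grip_force: 48.2
```

```bash
python3 - <<'E'
from h import *
tq(8)
s=cap('side'); t=cap('top')
a=cv2.resize(s['img'][140:260,200:330],None,fx=3,fy=3); b=cv2.resize(t['img'][125:245,190:320],None,fx=3,fy=3)
cv2.imwrite('pics/r1.png',np.hstack([a,b]))
E
```

```text
tz [0.041 0.04  0.013 0.038 0.015 0.028 0.05  0.059] mean [-1.4000e-01 -2.7400e-01  3.5000e-02  4.1980e+00 -2.5370e+00  6.3840e+00
  5.4471e+01] grip 48.17948520183563 0.012784752013309964 [0.5393 0.0445 0.0934] 7.0 j6 37.54995405543704 0.018648140248842537
```

View pics/r1.png

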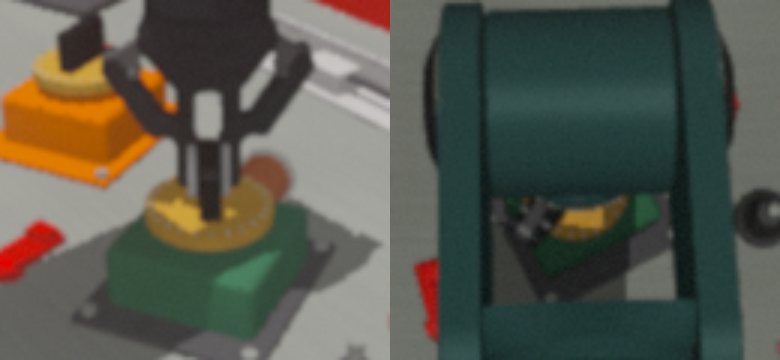

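The bar turned with the gripper and the dial with it. Torque is about 0.035 Nm, drag only, so there is no plunger yet. Next click.

Request:
jog_arm:
  increments:
    - {"xyz":[0.02,-0.01,0],"rotation":[0,0,-0.65],"jaw":1}
    - {"xyz":[0,0,0],"rotation":[0,0,-0.65],"jaw":1}
    - {"xyz":[0,0,0],"rotation":[0,0,-0.66],"jaw":1}
    - {"xyz":[0,0,0],"rotation":[0,0,-0.66],"jaw":1}
    - {"xyz":[0,0,0],"rotation":[0,0,0],"jaw":1}

```text
time: 7.6
tool_pos: [0.5396, 0.0443, 0.0934]
orientation: [179.9, -0.1, 39.3]
force: [3.0, -3.6, 6.8]
opening: 0.0127
grip_force: 48.4
```

```bash
python3 -c "
from h import *
tq(8)"
```

```text
tz [ 0.028 -0.039 -0.023 -0.004  0.072  0.019  0.011  0.002] mean [-1.290e-01 -1.430e-01  8.000e-03  2.931e+00 -2.651e+00  6.859e+00
  3.946e+01] grip 48.36661398410797 0.013414255563562287 [0.5396 0.0443 0.0934] 8.0 j6 52.53696074388666 0.017576367245055735
```

Request:
jog_arm:
  increments:
    - {"xyz":[0.01,-0.01,0],"rotation":[0,0,-0.65],"jaw":1}
    - {"xyz":[0,0,0],"rotation":[0,0,-0.65],"jaw":1}
    - {"xyz":[0,0,0],"rotation":[0,0,-0.66],"jaw":1}
    - {"xyz":[0,0,0],"rotation":[0,0,-0.66],"jaw":1}
    - {"xyz":[0,0,0],"rotation":[0,0,0],"jaw":1}

```text
time: 8.5
tool_pos: [0.5398, 0.044, 0.0934]
orientation: [179.9, -0.1, 24.3]
force: [2.4, -3.8, 6.8]
opening: 0.0133
grip_force: 48.4
```

```bash
python3 -c "
from h import *
tq(8)"
```

```text
tz [ 0.055 -0.024  0.018  0.032 -0.034 -0.004  0.042  0.035] mean [-1.8100e-01 -2.2400e-01  1.5000e-02  2.6920e+00 -3.5910e+00  6.9200e+00
  2.4448e+01] grip 48.35370361804962 0.013166931583669052 [0.5399 0.044  0.0934] 8.9 j6 67.52489613872778 0.018152067787013948
```

Request:
jog_arm:
  increments:
    - {"xyz":[0.01,-0.02,0],"rotation":[0,0,-0.65],"jaw":1}
    - {"xyz":[0,0,0],"rotation":[0,0,-0.65],"jaw":1}
    - {"xyz":[0,0,0],"rotation":[0,0,-0.66],"jaw":1}
    - {"xyz":[0,0,0],"rotation":[0,0,-0.66],"jaw":1}
    - {"xyz":[0,0,0],"rotation":[0,0,0],"jaw":1}

```text
time: 9.4
tool_pos: [0.54, 0.0437, 0.0934]
orientation: [180.0, -0.1, 9.3]
force: [2.4, -3.8, 7.3]
opening: 0.0129
grip_force: 48.4
```

```bash
python3 - <<'E'
from h import *
tq(8)
s=cap('side'); t=cap('top')
a=cv2.resize(s['img'][140:260,200:330],None,fx=3,fy=3); b=cv2.resize(t['img'][125:245,190:320],None,fx=3,fy=3)
cv2.imwrite('pics/r2.png',np.hstack([a,b]))
E
```

```text
tz [ 0.051  0.047  0.046  0.017  0.03   0.011  0.032 -0.03 ] mean [-0.066 -0.184  0.026  2.054 -2.777  7.088  9.437] grip 48.40833842754364 0.01312054819520171 [0.54   0.0437 0.0934] 9.8 j6 82.49526813093341 0.016728181508369744
```

View pics/r2.png

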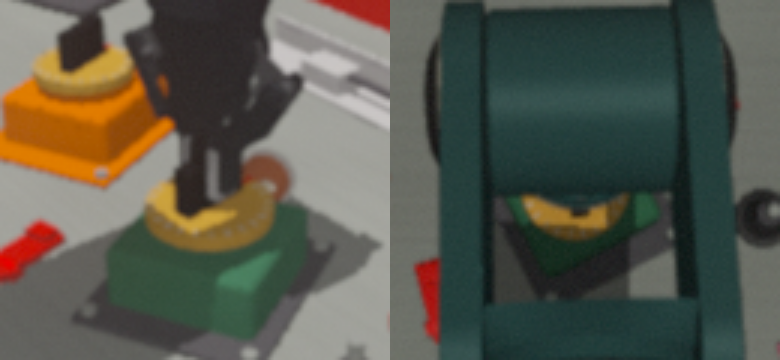

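The bar is still following the gripper, nearly along +x. The pointer is hidden on the far side and there is no plunger load yet.

Request:
jog_arm:
  increments:
    - {"xyz":[0.01,-0.01,0],"rotation":[0,0,-0.65],"jaw":1}
    - {"xyz":[0,0,0],"rotation":[0,0,-0.65],"jaw":1}
    - {"xyz":[0,0,0],"rotation":[0,0,-0.66],"jaw":1}
    - {"xyz":[0,0,0],"rotation":[0,0,-0.66],"jaw":1}
    - {"xyz":[0,0,0],"rotation":[0,0,0],"jaw":1}

```text
time: 10.4
tool_pos: [0.5401, 0.0434, 0.0934]
orientation: [180.0, -0.1, -5.7]
force: [0.5, -4.2, 7.9]
opening: 0.0131
grip_force: 48.5
```

```bash
python3 -c "
from h import *
tq(8)"
```

```text
tz [0.024 0.079 0.118 0.078 0.118 0.06  0.096 0.094] mean [-0.241 -0.036  0.083  0.269 -3.966  7.786 -5.572] grip 48.52986037731171 0.012833727708285905 [0.5401 0.0434 0.0934] 10.8 j6 97.48193999543865 0.07955560460686684
```

Torque and the joint-6 load have now risen by about 0.06 Nm, so the plunger is touched at roughly 1.5° past. Pressing another 2.5°, gently.

Request:
jog_arm:
  increments:
    - {"xyz":[0,0,0],"rotation":[0,0,-0.11],"jaw":1}
    - {"xyz":[0,0,0],"rotation":[0,0,-0.11],"jaw":1}
    - {"xyz":[0,0,0],"rotation":[0,0,-0.11],"jaw":1}
    - {"xyz":[0,0,0],"rotation":[0,0,-0.11],"jaw":1}
    - {"xyz":[0,0,0],"rotation":[0,0,0],"jaw":1}

```text
time: 11.3
tool_pos: [0.5401, 0.0434, 0.0934]
orientation: [180.0, -0.1, -8.1]
force: [-0.2, -5.3, 7.3]
opening: 0.0133
grip_force: 48.5
```

```bash
python3 -c "
from h import *
tq(8)"
```

```text
tz [0.14  0.139 0.156 0.166 0.146 0.151 0.173 0.2  ] mean [-0.322 -0.068  0.159  0.26  -4.111  8.13  -8.082] grip 48.537583351135254 0.013261093339874299 [0.5401 0.0434 0.0934] 11.7 j6 99.99555407453583 0.17831663601100445
```

Request:
jog_arm:
  increments:
    - {"xyz":[0,0,0],"rotation":[0,0,-0.13],"jaw":1}
    - {"xyz":[0,0,0],"rotation":[0,0,-0.13],"jaw":1}
    - {"xyz":[0,0,0],"rotation":[0,0,0],"jaw":1}
    - {"xyz":[0,0,0],"rotation":[0,0,0],"jaw":1}
    - {"xyz":[0,0,0],"rotation":[0,0,0],"jaw":1}

```text
time: 12.2
tool_pos: [0.5401, 0.0434, 0.0934]
orientation: [180.0, -0.1, -9.6]
force: [-0.4, -4.4, 7.7]
opening: 0.0132
grip_force: 48.5
```

```bash
python3 -c "
from h import *
tq(8)"
```

```text
tz [0.215 0.211 0.209 0.199 0.189 0.213 0.243 0.204] mean [-0.356 -0.063  0.21  -0.02  -4.615  7.683 -9.57 ] grip 48.54229688644409 0.013336401727489374 [0.5401 0.0433 0.0934] 12.6 j6 101.48587378880302 0.20250538364052773
```

Bounding the click contribution, another 1.5° guarantees more than 3 N while staying well under 15 N.

Request:
jog_arm:
  increments:
    - {"xyz":[0,0,0],"rotation":[0,0,-0.13],"jaw":1}
    - {"xyz":[0,0,0],"rotation":[0,0,-0.13],"jaw":1}
    - {"xyz":[0,0,0],"rotation":[0,0,0],"jaw":1}
    - {"xyz":[0,0,0],"rotation":[0,0,0],"jaw":1}
    - {"xyz":[0,0,0],"rotation":[0,0,0],"jaw":1}

```text
time: 13.1
tool_pos: [0.5401, 0.0433, 0.0934]
orientation: [180.0, -0.1, -11.1]
force: [0.7, -5.1, 7.3]
opening: 0.0134
grip_force: 48.6
```

```bash
python3 -c "
from h import *
tq(8)"
```

```text
tz [0.23  0.293 0.263 0.202 0.188 0.258 0.244 0.255] mean [ -0.381  -0.049   0.242   0.055  -4.467   7.621 -11.058] grip 48.551563024520874 0.01315740532740138 [0.5401 0.0433 0.0934] 13.5 j6 102.97624458100016 0.23072121664881706
```

Torque is 0.24 Nm, about 6–7 N at the plunger, and it held. Backing off three clicks to about 42°.

Request:
jog_arm:
  increments:
    - {"xyz":[0,0,0],"rotation":[0,0,0.9],"jaw":1}
    - {"xyz":[0,0,0],"rotation":[0,0,0.9],"jaw":1}
    - {"xyz":[0,0,0],"rotation":[0,0,0.9],"jaw":1}
    - {"xyz":[0,0,0],"rotation":[0,0,0.9],"jaw":1}
    - {"xyz":[-0.03,0.03,0],"rotation":[0,0,0.9],"jaw":1}

```text
time: 14.0
tool_pos: [0.5398, 0.0439, 0.0934]
orientation: [179.9, -0.1, 14.9]
force: [8.0, -8.2, 3.3]
opening: 0.0132
grip_force: 47.9
```

Request:
jog_arm:
  increments:
    - {"xyz":[0,0,0],"rotation":[0,0,0.9],"jaw":1}
    - {"xyz":[0,0,0],"rotation":[0,0,0.9],"jaw":1}
    - {"xyz":[0,0,0],"rotation":[0,0,0.9],"jaw":1}
    - {"xyz":[0,0,0],"rotation":[0,0,0.9],"jaw":1}
    - {"xyz":[0,0,0],"rotation":[0,0,0.9],"jaw":1}

```text
time: 14.5
tool_pos: [0.5396, 0.0443, 0.0934]
orientation: [179.9, -0.1, 40.7]
force: [2.2, -0.4, 7.1]
opening: 0.0133
grip_force: 48.4
```

```bash
python3 -c "
from h import *
tq(8)"
```

```text
tz [0.075 0.104 0.129 0.04  0.028 0.046 0.077 0.062] mean [ 0.133 -0.13   0.07   2.969 -0.787  6.778 40.608] grip 48.38352084159851 0.013528807813710056 [0.5396 0.0443 0.0934] 14.9 j6 51.480994606880216 0.06206824444234371
```

Request:
jog_arm:
  increments:
    - {"xyz":[0,0,0],"rotation":[0,0,0],"jaw":0}
    - {"xyz":[0,0,0],"rotation":[0,0,0],"jaw":0}
    - {"xyz":[0,0,0],"rotation":[0,0,0],"jaw":0}
    - {"xyz":[0,0,0],"rotation":[0,0,0],"jaw":0}
    - {"xyz":[0,0,0.3],"rotation":[0,0,0],"jaw":0}

```text
time: 15.4
tool_pos: [0.5385, 0.0442, 0.0976]
orientation: [-179.9, 0.1, 40.4]
force: [-0.1, -0.8, -0.1]
opening: 0.043
grip_force: 0.0
```

Request:
jog_arm:
  increments:
    - {"xyz":[0,0,0.7],"rotation":[0,0,0],"jaw":0}
    - {"xyz":[0,0,1],"rotation":[0,0,0],"jaw":0}
    - {"xyz":[0,0,1],"rotation":[0,0,0],"jaw":0}
    - {"xyz":[0,0,1],"rotation":[0,0,0],"jaw":0}
    - {"xyz":[0,0,1],"rotation":[0,0,0],"jaw":0}

```text
time: 15.9
tool_pos: [0.539, 0.0442, 0.1945]
orientation: [180.0, -0.1, 40.4]
force: [-0.3, -0.1, -0.2]
opening: 0.0425
grip_force: 0.0
```

Request:
jog_arm:
  increments:
    - {"xyz":[-0.3,1,1],"rotation":[0,0,0],"jaw":0}
    - {"xyz":[-0.3,1,1],"rotation":[0,0,0],"jaw":0}
    - {"xyz":[-0.3,1,0],"rotation":[0,0,0],"jaw":0}
    - {"xyz":[-0.3,1,0],"rotation":[0,0,0],"jaw":0}
    - {"xyz":[-0.3,1,0],"rotation":[0,0,0],"jaw":0}

```text
time: 16.4
tool_pos: [0.5087, 0.145, 0.2339]
orientation: [180.0, -0.1, 40.4]
force: [0.8, -0.2, 0.3]
opening: 0.043
grip_force: 0.0
```

Request:
jog_arm:
  increments:
    - {"xyz":[-0.3,1,0],"rotation":[0,0,0],"jaw":0}
    - {"xyz":[-0.3,1,0],"rotation":[0,0,0],"jaw":0}
    - {"xyz":[-0.3,1,0],"rotation":[0,0,0],"jaw":0}
    - {"xyz":[-0.3,1,0],"rotation":[0,0,0],"jaw":0}
    - {"xyz":[-0.3,1,0],"rotation":[0,0,0],"jaw":0}

```text
time: 16.9
tool_pos: [0.4786, 0.2451, 0.2337]
orientation: [180.0, -0.1, 40.4]
force: [1.0, -0.3, -0.2]
opening: 0.0425
grip_force: 0.0
```

Request:
jog_arm:
  increments:
    - {"xyz":[-0.3,1,0],"rotation":[0,0,0],"jaw":0}
    - {"xyz":[-0.3,1,0],"rotation":[0,0,0],"jaw":0}
    - {"xyz":[-0.3,1,0],"rotation":[0,0,0],"jaw":0}
    - {"xyz":[-0.3,1,0],"rotation":[0,0,0],"jaw":0}
    - {"xyz":[-0.3,1,0],"rotation":[0,0,0],"jaw":0}

```text
time: 17.4
tool_pos: [0.4486, 0.3451, 0.2338]
orientation: [180.0, -0.1, 40.4]
force: [0.0, -0.5, 0.8]
opening: 0.0429
grip_force: 0.0
```

```bash
python3 - <<'E'
from h import *
t=cap('top','after.png'); cv2.imwrite('pics/afterc.png',cv2.resize(t['img'][135:230,215:295],None,fx=6,fy=6,interpolation=cv2.INTER_NEAREST))
E
```

```text
(no output)
```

View pics/afterc.png

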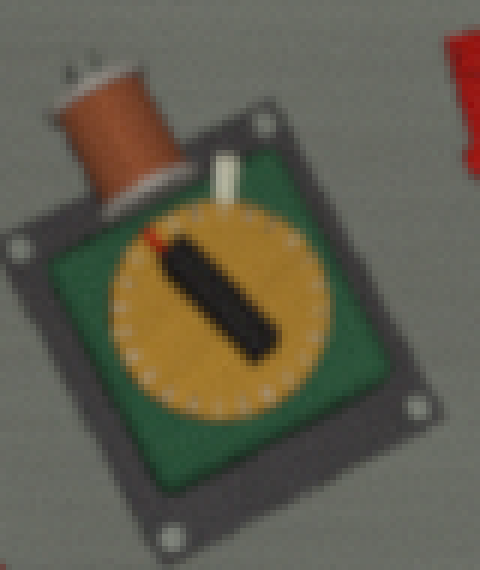

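The pointer, at crop (227,178), now stands just right of straight ahead. The red mark, at crop (155,240), is roughly 45° counterclockwise. Measuring it.

```bash
python3 - <<'E'
from h import *
c=cap('top')
br=mask(c,(12,100,90),(30,255,255),(225,160,280,215)); e=cv2.fitEllipse(cv2.convexHull(pts(br).astype(np.int32))); C=ray(c,e[0],.066)[0]
ang=lambda v:np.degrees(np.arctan2(v[1],v[0]))
def line(P):
    m=P.mean(0); w,v=np.linalg.eigh(np.cov((P-m)[:,:2].T)); return m.round(4),np.degrees(np.arctan2(v[1,1],v[0,1])),np.sqrt(w*12)
P=pts(mask(c,(0,0,0),(180,255,45),(235,170,270,200))); print(C,'bar',line(ray(c,P,.1)))
P=pts(mask(c,(0,0,130),(180,70,255),(249,159,257,170))); W=ray(c,P,.055)-C; print('white',len(P),W.mean(0),ang(W.mean(0)),line(W))
P=pts(mask(c,(0,140,60),(9,255,255),(235,168,250,182))); W=ray(c,P,.066)-C; print('red',len(P),W.mean(0),ang(W.mean(0)))
h=cv2.cvtColor(c['img'],cv2.COLOR_BGR2HSV)
for p in [[(0,140,60),(9,255,255),(195,205,220,242)],[(0,140,60),(9,255,255),(285,135,310,168)]]: print(pts(mask(c,*p)).mean(0))
E
```

```text
[0.53784976 0.0441702  0.066     ] bar (array([0.5367, 0.0445, 0.1   ]), np.float64(-135.52798678915343), array([0.01231061, 0.04910872]))
white 24 [ 0.05305119 -0.00234765 -0.011     ] -2.533826192254799 (array([ 0.0531, -0.0023, -0.011 ]), np.float64(-179.2325373265889), array([0.00724763, 0.01831574]))
red 8 [0.02576535 0.02432156 0.        ] 43.3488630542167
[206.24161074 224.96308725]
[297.00738007 152.87084871]
```

```bash
python3 -c "
from bench import *
print(sign_off())"
```

```text
the job is handed in; nothing more can be done
None
```

I turned the adjuster until the nylon stop pressed the plunger at an estimated 4 N or more (0.24 Nm felt at the wrist), then backed it off three clicks and let go. The red mark measured about 46° counterclockwise of the pointer, the targets showed no movement in the top view (I did not re-measure the leveller), and the job is handed in; no verdict was returned.

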